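# Hold a weld coupon upright for inspection

## Task

The three welded steel coupons are cooling under the roof of the sloping rack. Draw the shortest, thickest one out of its bay, lift it clear of everything and turn it so that it stands upright on end (its length vertical, either end up) with at least 10 cm of air between it and the worktop. Finish still holding it there, steady in the gripper, for the inspector to look at; leave the other two coupons in their bays and do not disturb the rack or the small parts lying round it.

Things in the scene. Friction and masses are not known exactly. Their poses are not given: they have to be found in the camera images.
- coupon_2: Short thick steel bar with a weld bead: 80 long x 30 wide x 10 mm (bead 3 mm more), 0.19 kg. Origin: centre of its underside. x across the width, y along the length, z out of the bead face. At the start it lies bead up on the floor of one of the bays, y pointing out of the bay and 20 degrees up; 44 mm of it stands out of the mouth, 36 mm is under the roof.
- coupon_0: The wide steel weld coupon, 100 long x 50 wide x 6 mm thick, in another bay; must stay there. Same axes and attitude as the short coupon: y along its length (uphill, towards the mouth and out), z out of the weld face.
- coupon_1: The long steel weld coupon, 120 long x 40 wide x 5 mm thick, in another bay; must stay there. Same axes and attitude as the short coupon: y along its length (uphill, towards the mouth and out), z out of the weld face.
- rack: Fixed grey sheet-metal rack, 100 x 281 mm, 85 mm high, with three bays side by side, 85 mm apart along its y. Origin: below the middle bay's mouth, on the worktop; x points into the bays, z up. Bays: 80 mm wide, 74 mm deep, floor sloping 20 degrees down to the back, roof 4 mm thick with 20 mm free under it (square to the floor): a coupon leaves only by sliding up the slope, out of the mouth.
- rack_mouth (a point): Middle of the floor edge at the mouth of the rack's middle bay, 60 mm above the worktop; axes as rack. From each bay's floor edge a tongue, 18 mm wide and 4 mm thick, runs 24 mm on up the slope under the coupon; beside the tongues is open air down to the worktop.
- mig_nozzle: Bystander: copper welding nozzle, 23 mm diameter x 56 mm, standing on the worktop beside the rack. Origin: centre of its foot.
- centre_punch: Bystander: steel centre punch, 11 x 117 mm, lying in front of the rack. Origin: its middle, on the worktop.
- m12_bolt_0: Bystander: hexagon bolt, 51 mm long, 20 mm head, lying in front of the rack. Origin: its middle, on the worktop.
- m12_nut_0: Bystander: hexagon nut, 20 mm wide x 10 mm, lying beside the rack. Origin: centre of its underside.
There are look-alikes about, which are no part of the job. Of the things shaped like the coupon_2, the steel one is meant.

How it is judged:
By the outcome, as a careful person would: the job done as asked, in the order asked, and still so for the second after the job is handed in, while the arm keeps its last pose, push and grip.
It also fails if it takes over 32 s, if anything falls off the work surface, if the arm or the gripper's body presses on something with over 40 N, if the wrist force passes 120 N, or if a joint passes its speed limit or range.

## Robot

A 6-joint arm with a two-finger parallel gripper is mounted at the origin on a cart in front of the work surface, level with it; the furniture and walls round the work are solid. World frame = base frame: x ahead of the robot, y to its left, z up, the work surface at z = 0. Lengths are in m, angles in degrees, forces in N, time in s.
With the tool pointing down it reaches from about 0.35 to 0.95 m from the base axis. Payload 17.4 kg.
Tool frame: the origin (TCP) lies on the mounting face of the last link; the fingertips stand 186 mm ahead of it and the grasp point (between the pads) lies 167 mm ahead of it; z points along the fingers, y is the line along which they close (so a half turn about z gives the same grasp; the last joint's range is limited). The gripper opens to 93 mm and grips with 3 to 60 N. Pads are 15 mm wide; open, the fingers measure 128 mm over their backs; the gripper's body (75 mm by 188 mm) begins 65 mm behind the grasp point.
Start: joints at [-73.957, 6.646, 82.598, -0, 90.757, -2.166], TCP at [0.211, -0.641, 0.405] pointing down, gripper open.
Joint ranges: [-162.19, 162.19], [-47.58, 125.68], [4.15, 143.07], [-65.23, 245.23], [0.69, 171.88], [-170.13, 170.13]. Speed limits (degrees/s): [108.29, 108.29, 127.2, 180, 180, 180].

## Interface

Orientations are given as [roll, pitch, yaw] about the fixed x, y, z axes, in that order (R = Rz(yaw) Ry(pitch) Rx(roll)).
In Python, from cell import sense, eyes, ticket gives the robot as it stands. The module is installed in compiled form; this text tells all that it offers.
- The arm moves only by the tool send_rows, never from a script. Its argument "targets" is text: rows parted by semicolons, each of 7 numbers parted by spaces: the shift along the tool's x, y, z as a fraction of full scale, then the turn, a rotation vector about the tool's x, y, z as a fraction of full scale, then the closure, from 0 (fully open) to 1 (shut). In form: x y z wx wy wz hand; .... A call has exactly 10 rows; each row is the pose to reach, as a shift and turn from the pose commanded when the call began, along the tool's axes at that moment; what a row does not reach only later rows make up. Full scale, the value 1, is 20 cm for a shift and 90 degrees for a turn. A row lasts 1/12 s, in which the tool goes at most 41.7 mm and 7.16 degrees, less where a joint would pass 70% of its speed; a pose out of reach is approached as far as the arm can. A call with a number of a shift or a turn outside -1 to 1 is refused whole. A call with a gripper value outside its range is refused whole. The fingers move at their own pace and stop on an object; "newtons" is the grip in N (left out, the last holds). Time passes only in rows, so rows that repeat a pose let the fingers close, or fill a call up. It gives the time, the measured TCP pose, the force, the opening and the grip force at its end, in the units of the state.
- sense(): the state, without advancing time (a new reading comes with each control period).
- eyes.grab_frame(name): name is "scene" or "top" or "wrist"; returns the picture (420x560x3 uint8, red, green, blue); there is no depth.
- eyes.camera_info(name): a dict with "vertical_fov" (degrees; the focal length in pixels is half the picture's height over the tangent of half this angle, whatever the lens; pixels are square), "cx", "cy" (the principal point, pixels), "R" (3x3) and "t" (3): a world point X has camera coordinates R X + t; the wrist camera has in their place "tool_from_camera" (4x4, takes a point from camera to tool coordinates, whose origin is the TCP and whose axes are the flange's). Camera axes: x right, y down, z forward; pixel columns grow to the right and rows downward; lengths in m; the calibration is good to about 2 mm. The wrist camera is an equidistant fisheye: a pixel r from the principal point sees the ray r / f radians off the axis. A picture is of the moment at which its call begins: read the wrist's pose just before it. camera_info takes no time and is no camera call.
- ticket.job_done(): hands the job in; it is judged then, once.
The state is a dict: "t": time; "joints": joint angles; "joint_velocities": joint speeds; "tau": joint torques, N m; "position": TCP position; "tcp_rot": TCP orientation; "ft_force": force on the tool from outside, world axes, zero at the start; "moment": the same for the moment, N m; "opening": opening from 0.0 (shut) to 1.0 (fully open); "gripper_force": force on a finger pad.
Only numpy, scipy, OpenCV 4.12 (cv2) and the standard library are available. Lean on these libraries where they do the work, as an engineer would, in place of code of your own. Each camera call takes 0.05 s, during which the arm holds its last target. There are 200 camera calls.

## Working session

There is one attempt and no reset: what is moved stays moved. The work goes in short steps, Python scripts to look and compute and a tool call to move; the robot and the scene stay as the last step left them, time stands still between calls to the robot, and variables do not carry over. Pictures are saved under pics/ and viewed, at most 10 in all, crops included, and the job is handed in when it is done.

Besides the shell and the picture viewer there is one more tool, called after "Call:" as a command line: name --argument value ..., lists and objects as JSON in quotes. send_rows: Moves the arm, as the interface text tells. Shift numbers are shares of 20 cm and turn numbers shares of 90 degrees, none past 1 either way. Its arguments: {"type":"object","properties":{"targets":{"type":"string"},"newtons":{"type":"number"}},"required":["targets"]}

```bash
mkdir -p pics
python3 - <<'E'
from cell import sense, eyes, ticket
import cv2,json,numpy as np
s=sense();print(s)
for n in ("scene","top","wrist"):
    im=eyes.grab_frame(n);cv2.imwrite(f"pics/{n}0.png",im[:,:,::-1]);print(n,eyes.camera_info(n))
E
```

```text
{'t': 0.0, 'joints': array([-7.39575137e+01,  6.67472895e+00,  8.26363296e+01, -2.08177068e-03,
        9.07548350e+01, -2.16473623e+00]), 'joint_velocities': array([-0.01990664, -0.05776687, -0.02358917,  0.02357124, -0.05052063,
        0.04564288]), 'tau': array([-1.17408734e-03, -7.21255374e+01, -6.22613811e+01,  7.79448333e-02,
        2.36256793e-02, -7.16670797e-05]), 'position': array([ 0.21090997, -0.64121832,  0.40399161]), 'tcp_rot': array([-1.79934075e+02, -4.08849709e-04,  1.82071961e+01]), 'ft_force': array([-0.75076031,  0.91282232, -0.15551724]), 'moment': array([-0.00591365,  0.00025586,  0.03711089]), 'gripper_force': 0.0, 'opening': 1.0019399580253858}
scene {'vertical_fov': 42.380174616993195, 'cx': 281.3822110995169, 'cy': 206.10153801221938, 'R': array([[-0.87578036, -0.48249906,  0.01426253],
       [-0.37242373,  0.65659577, -0.65588303],
       [ 0.30709823, -0.57972118, -0.75472778]]), 't': array([0.5658599 , 0.25097604, 0.83574745])}
top {'vertical_fov': 57.81836282410893, 'cx': 278.8973031159324, 'cy': 209.12743024356934, 'R': array([[-4.06767400e-03, -9.99678941e-01,  2.50093895e-02],
       [-9.88758636e-01,  2.82630473e-04, -1.49520166e-01],
       [ 1.49465093e-01, -2.53364491e-02, -9.88442335e-01]]), 't': array([0.01996915, 0.64394363, 0.84028177])}
wrist {'vertical_fov': 65.70646984690485, 'cx': 275.73845737078733, 'cy': 203.95869237927906, 'tool_from_camera': array([[-5.39717591e-04, -9.60689002e-01, -2.77626276e-01,
         7.72695027e-02],
       [ 9.99999852e-01, -4.99235059e-04, -2.16506452e-04,
        -3.89195072e-04],
       [ 6.93945964e-05, -2.77626352e-01,  9.60689130e-01,
         2.02014252e-02],
       [ 0.00000000e+00,  0.00000000e+00,  0.00000000e+00,
         1.00000000e+00]])}
```

View pics/scene0.png

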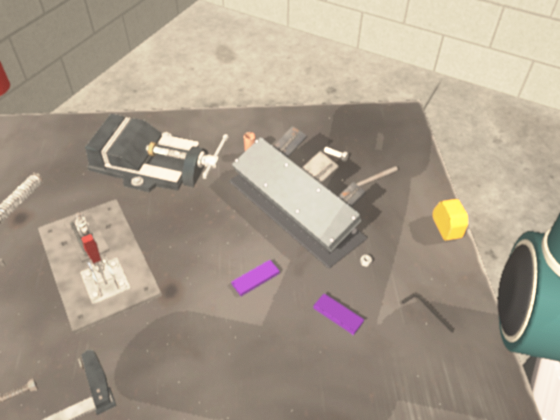

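View pics/top0.png

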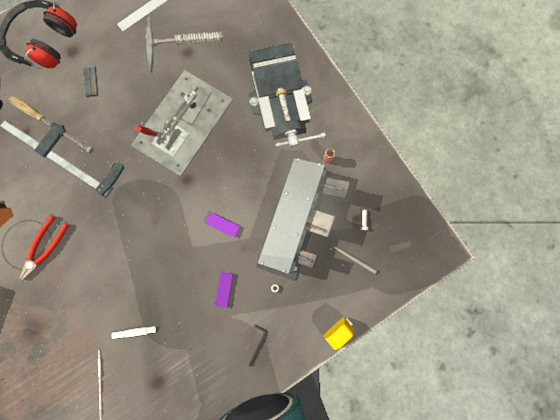

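The scene picture shows the rack roof (around 295,190) with coupons protruding from its far side. In the top picture the roof is at (293,215), the mouths face right (-y), and coupons stick out at about (336,186), (322,222) and (308,259). The bolt is at (365,218), the punch at (355,260) and the nozzle at (330,155). I'll enlarge this part.

Run:
```python
import cv2,numpy as np
t=cv2.imread('pics/top0.png')[140:290,250:400]; s=cv2.imread('pics/scene0.png')[115:265,225:415]
a=cv2.resize(t,(600,600),interpolation=cv2.INTER_CUBIC);cv2.imwrite('pics/topc.png',a)
b=cv2.resize(s,(760,600),interpolation=cv2.INTER_CUBIC);cv2.imwrite('pics/scenec.png',b)
```

```text
(no output)
```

View pics/topc.png

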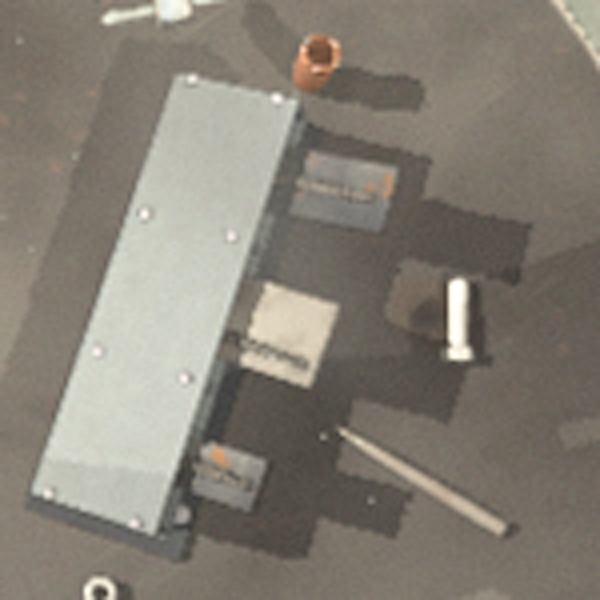

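View pics/scenec.png

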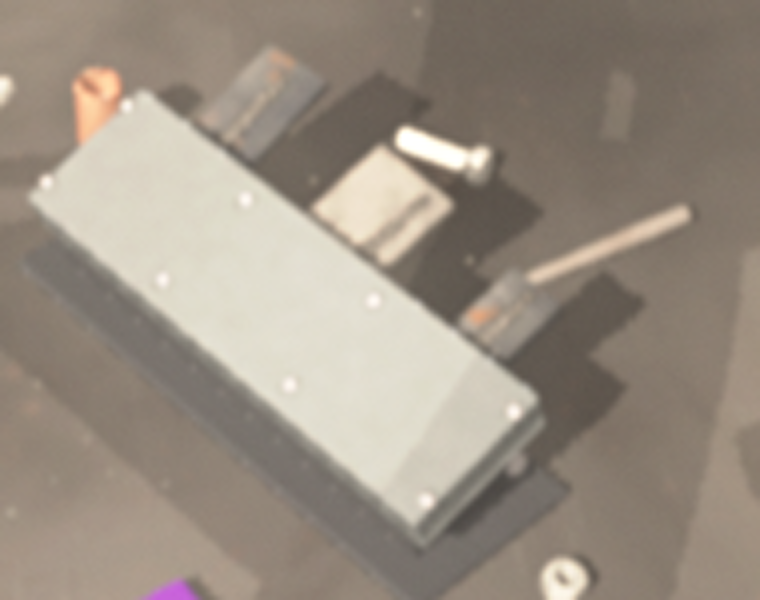

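View pics/wrist0.png

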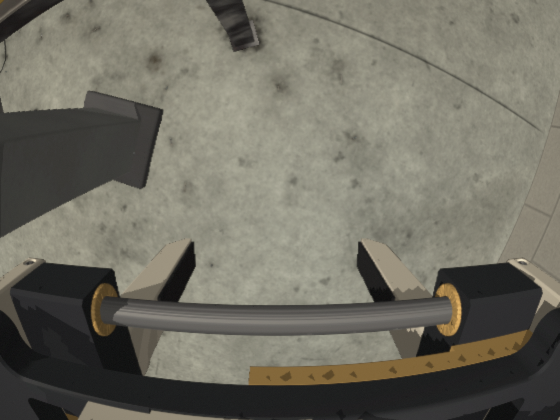

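The lower bay in the top picture (about 308,259) holds the narrow bar, coupon_2. The middle bay holds the wide pale coupon and the upper bay the 40 mm one. The wrist camera sees only the floor. I'll triangulate the roof rivets and the coupon corners from the two views.

```bash
cat > h.py <<'E'
import numpy as np,cv2
from cell import sense,eyes
from scipy.spatial.transform import Rotation as Ro
def P(n):
    c=eyes.camera_info(n);f=210/np.tan(np.radians(c['vertical_fov'])/2)
    return np.array([[f,0,c['cx']],[0,f,c['cy']],[0,0,1]])@np.c_[c['R'],c['t']]
def tri(a,b):
    Pt,Ps=P('top'),P('scene')
    X=cv2.triangulatePoints(Pt,Ps,np.array(a,float).T,np.array(b,float).T);X=(X[:3]/X[3]).T
    def pr(M):
        q=np.c_[X,np.ones(len(X))]@M.T;return q[:,:2]/q[:,2:]
    return X,np.abs(pr(Pt)-a).max(1),np.abs(pr(Ps)-b).max(1)
E
cat > m.py <<'E'
from h import *
np.set_printoptions(precision=4,suppress=True)
T=np.array([(277,98),(190,80),(231,236),(145,213),(185,378),(97,352),(136,522),(49,494),(268,458),(252,512),(101,588),(340,325),(317,386),(395,165),(387,230)],float)
S=np.array([(126,106),(47,182),(245,200),(162,280),(374,301),(290,385),(514,411),(426,500),(517,268),(560,297),(564,578),(385,148),(453,205),(272,47),(325,82)],float)
t=(T+.5)/4-.5+[250,140];s=(S+.5)/4-.5+[225,115]
# lower right/upper order of corners checked by residuals
X,e1,e2=tri(t,s);print(np.c_[X,e1,e2])
r=X[:8];L=(r[0]-r[6]+r[1]-r[7]);L/=np.linalg.norm(L);D=(r[::2]-r[1::2]).mean(0);print('len axis',L,'out',D/np.linalg.norm(D), 'slope',np.degrees(np.arcsin(D[2]/np.linalg.norm(D))))
E
python3 m.py
```

```text
[[ 0.7438 -0.0733  0.0786  0.1682  0.102 ]
 [ 0.7593 -0.0246  0.0612  0.1727  0.1078]
 [ 0.6632 -0.0456  0.0781  0.1642  0.1025]
 [ 0.6802  0.0024  0.0592  0.1326  0.0852]
 [ 0.5828 -0.0185  0.0774  0.0735  0.0473]
 [ 0.5989  0.0304  0.0602  0.2099  0.1391]
 [ 0.5027  0.0092  0.0771  0.3697  0.2454]
 [ 0.5191  0.0578  0.0592  0.0038  0.0026]
 [ 0.5355 -0.0645  0.0816  1.2347  0.7787]
 [ 0.5089 -0.0537  0.0863  0.0936  0.0597]
 [ 0.4622  0.0271  0.0045  0.8396  0.5811]
 [ 0.6167 -0.1035  0.0848  2.1508  1.3147]
 [ 0.5783 -0.0928  0.0757  0.0632  0.0391]
 [ 0.7007 -0.1397  0.085   1.1516  0.6776]
 [ 0.6666 -0.1339  0.0812  0.0398  0.0237]]
len axis [ 0.946  -0.324   0.0068] out [-0.3    -0.8955  0.3288] slope 19.194843315251088
```

```bash
cat >> h.py <<'E'
L=np.array([.948,-.318,0]);O=np.array([-.318,-.948,0]);Z=np.array([0,0,1.])
def rot(th):  # th: tool z angle below the horizontal, facing the rack
    d=-O*np.cos(np.radians(th))-Z*np.sin(np.radians(th));return np.c_[np.cross(L,d),L,d]
def go(G,R,s=None):
    """shares of full scale to bring the grasp point to G with attitude R"""
    s=s or sense();R0=Ro.from_euler('xyz',s['tcp_rot'],degrees=True).as_matrix()
    p=np.array(G)-.167*R[:,2]
    a=R0.T@(p-s['position'])/.2;w=Ro.from_matrix(R0.T@R).as_rotvec()/(np.pi/2)
    print('shift',a.round(3),'turn',w.round(3),'t',s['t'])
E
python3 - <<'E'
from h import *
G=np.array([.527,-.0447,.073]);R=rot(45)
go(G-.1*R[:,2],R)
E
```

```text
shift [ 1.868 -1.583  0.713] turn [ 0.231  0.462 -0.56 ] t 0.15
```

Call:
send_rows --targets "0.2 -0.16 0.05 0.02 0.05 -0.06 0.2;0.4 -0.32 0.1 0.05 0.09 -0.11 0.46;0.6 -0.48 0.15 0.07 0.14 -0.17 0.46;0.8 -0.64 0.2 0.09 0.18 -0.22 0.46;0.93 -0.8 0.25 0.12 0.23 -0.28 0.46;0.93 -0.8 0.25 0.12 0.23 -0.28 0.46;0.93 -0.8 0.25 0.12 0.23 -0.28 0.46;0.93 -0.8 0.25 0.12 0.23 -0.28 0.46;0.93 -0.8 0.25 0.12 0.23 -0.28 0.46;0.93 -0.8 0.25 0.12 0.23 -0.28 0.46" --newtons 40

```text
t: 0.98
position: [0.3373, -0.4319, 0.3551]
tcp_rot: [-173.8, -22.3, 42.5]
ft_force: [-0.2, -0.6, 0.4]
opening: 0.543
gripper_force: 0.0
```

Run:
```python
from h import *
G=np.array([.527,-.0447,.073]);R=rot(45)
go(G-.1*R[:,2],R);s=sense();print(s['position'],s['joints'].round(1),s['opening'])
```

```text
shift [ 0.916 -0.233  0.911] turn [ 0.113  0.231 -0.282] t 0.9833
[ 0.33728214 -0.43192575  0.35508525] [-58.9  -5.8 100.6  20.5  95.9 -12.4] 0.5432551868194145
```

Call:
send_rows --targets "0.18 -0.05 0.18 0.02 0.05 -0.06 0.46;0.36 -0.1 0.36 0.05 0.09 -0.11 0.46;0.55 -0.14 0.55 0.07 0.14 -0.17 0.46;0.73 -0.19 0.73 0.09 0.18 -0.22 0.46;0.916 -0.233 0.911 0.113 0.231 -0.282 0.46;0.916 -0.233 0.911 0.113 0.231 -0.282 0.46;0.916 -0.233 0.911 0.113 0.231 -0.282 0.46;0.916 -0.233 0.911 0.113 0.231 -0.282 0.46;0.916 -0.233 0.911 0.113 0.231 -0.282 0.46;0.916 -0.233 0.911 0.113 0.231 -0.282 0.46"

```text
t: 1.82
position: [0.4669, -0.224, 0.2623]
tcp_rot: [180.0, -45.0, 71.5]
ft_force: [0.1, -0.5, -1.5]
opening: 0.539
gripper_force: 0.0
```

Run:
```python
from h import *
G=np.array([.527,-.0447,.073]);R=rot(45)
go(G-.1*R[:,2],R);s=sense();print(s['position'],s['joints'].round(1),s['opening'])
cv2.imwrite('pics/w1.png',eyes.grab_frame('wrist')[:,:,::-1]);np.save('w1.npy',np.r_[s['position'],s['tcp_rot']])
```

```text
shift [-0.001 -0.     0.003] turn [0. 0. 0.] t 1.8167
[ 0.46690169 -0.22399054  0.26231077] [-37.1  -4.9 111.1  42.1  91.1 -24.4] 0.5394112816424806
```

View pics/w1.png

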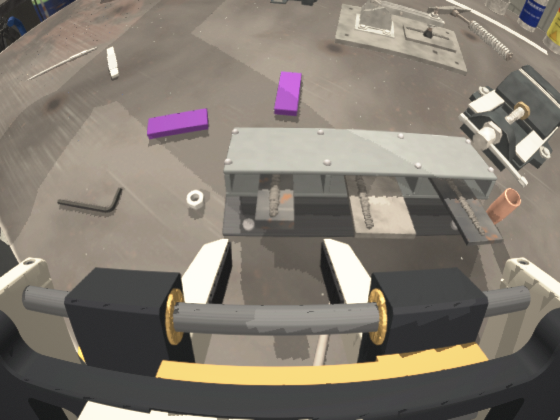

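The wrist view shows the short coupon in the left bay, protruding at (276,205), with its outer edge from about (258,219) to (294,219), centred between the fingers. I'll cast those corners as a check.

Run:
```python
from h import *
w=np.load('w1.npy');c=eyes.camera_info('wrist');f=210/np.tan(np.radians(c['vertical_fov'])/2)
R=Ro.from_euler('xyz',w[3:],degrees=True).as_matrix();T=c['tool_from_camera']
for u in [(258,219),(294,219)]:
    v=np.array(u)-[c['cx'],c['cy']];r=np.hypot(*v);d=np.r_[v/r*np.sin(r/f),np.cos(r/f)]
    o=R@T[:3,3]+w[:3];d=R@T[:3,:3]@d;
    for z in (.074,.084): print(z,(o+d*(z-o[2])/d[2]).round(4))
im=cv2.imread('pics/w1.png')[150:260,200:340];cv2.imwrite('pics/w1c.png',cv2.resize(im,None,fx=5,fy=5,interpolation=cv2.INTER_CUBIC))
```

```text
0.074 [ 0.5113 -0.0472  0.074 ]
0.084 [ 0.5103 -0.0521  0.084 ]
0.074 [ 0.5381 -0.0562  0.074 ]
0.084 [ 0.5359 -0.0607  0.084 ]
```

View pics/w1c.png

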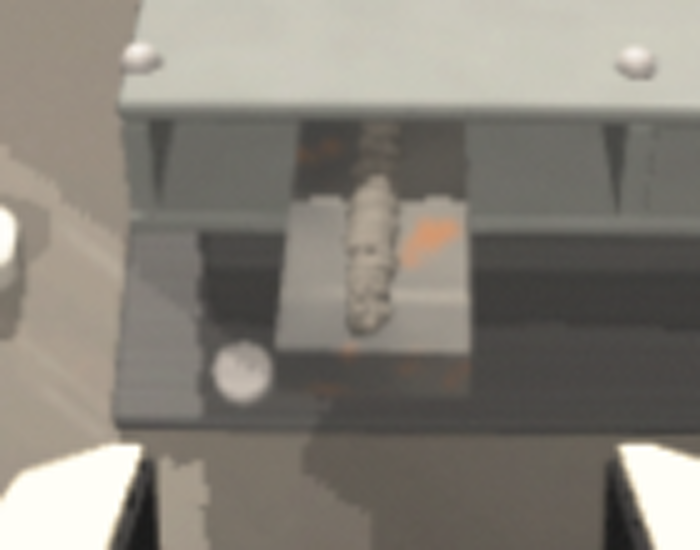

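The enlarged view puts the top outer edge at (255,220)–(294,220), about 1 mm from the stereo estimate and centred between the open fingers. I'll advance 100 mm along the tool.

Call:
send_rows --targets "0 0 0.07 0 0 0 0.46;0 0 0.14 0 0 0 0.46;0 0 0.21 0 0 0 0.46;0 0 0.28 0 0 0 0.46;0 0 0.35 0 0 0 0.46;0 0 0.42 0 0 0 0.46;0 0 0.47 0 0 0 0.46;0 0 0.5 0 0 0 0.46;0 0 0.5 0 0 0 0.46;0 0 0.5 0 0 0 0.46"

```text
t: 2.7
position: [0.4896, -0.1553, 0.1908]
tcp_rot: [-179.9, -45.0, 71.5]
ft_force: [0.1, -0.6, -0.8]
opening: 0.541
gripper_force: 0.0
```

Run:
```python
from h import *
go([.527,-.0447,.073],rot(45));s=sense();print(s['ft_force'])
a=eyes.grab_frame('wrist')[150:400,160:400,::-1]; b=eyes.grab_frame('scene')[140:265,290:415,::-1]
c=np.hstack([cv2.resize(a,(384,400),interpolation=cv2.INTER_CUBIC),cv2.resize(b,(400,400),interpolation=cv2.INTER_CUBIC)]);cv2.imwrite('pics/w2.png',c)
```

```text
shift [-0.004  0.001 -0.006] turn [-0.001 -0.     0.   ] t 2.7
[ 0.14896008 -0.618422   -0.81535003]
```

View pics/w2.png

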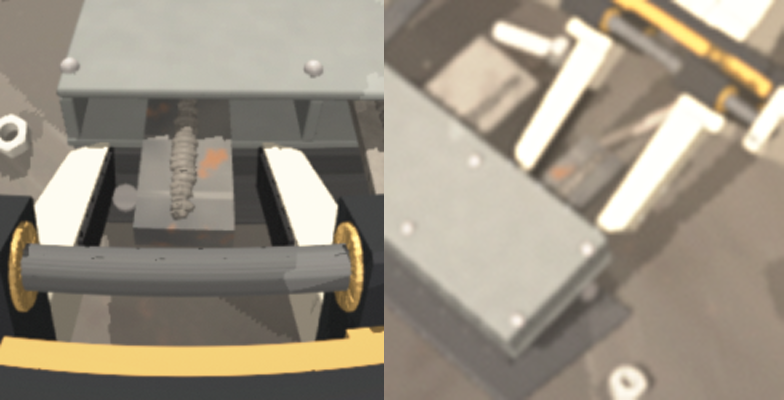

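The fingers straddle the short coupon in both views, in the wrist crop at (185,180) and in the scene crop at (590,165). I'll close on it.

Call:
send_rows --targets "0 0 0 0 0 0 0.55;0 0 0 0 0 0 0.62;0 0 0 0 0 0 0.7;0 0 0 0 0 0 1;0 0 0 0 0 0 1;0 0 0 0 0 0 1;0 0 0 0 0 0 1;0 0 0 0 0 0 1;0 0 0 0 0 0 1;0 0 0 0 0 0 1" --newtons 45

```text
t: 3.63
position: [0.4896, -0.1555, 0.191]
tcp_rot: [-180.0, -45.0, 71.5]
ft_force: [-0.5, 0.0, 1.2]
opening: 0.322
gripper_force: 45.0
```

Opening is 29.9 mm, which is the coupon's width. Next I draw it 70 mm up the slope with about 1.5 mm of relief off the floor.

Call:
send_rows --targets "0.003 0 -0.014 0 0 0 1;-0.010 0 -0.045 0 0 0 1;-0.027 0 -0.081 0 0 0 1;-0.044 0 -0.117 0 0 0 1;-0.061 0 -0.153 0 0 0 1;-0.078 0 -0.189 0 0 0 1;-0.095 0 -0.225 0 0 0 1;-0.112 0 -0.262 0 0 0 1;-0.129 0 -0.298 0 0 0 1;-0.141 0 -0.320 0 0 0 1"

```text
t: 4.47
position: [0.4686, -0.2183, 0.2166]
tcp_rot: [-180.0, -45.0, 71.5]
ft_force: [0.0, 0.0, -1.8]
opening: 0.32
gripper_force: 45.0
```

Run:
```python
from h import *
s=sense();R=Ro.from_euler('xyz',s['tcp_rot'],degrees=True).as_matrix()
g=s['position']+.167*R[:,2];print(g,s['ft_force'],s['opening'],s['joints'].round(1))
go(g+O*.02+Z*.17,R); go([.48,-.20,.28],rot(115))
a=eyes.grab_frame('wrist')[130:400,160:400,::-1]; b=eyes.grab_frame('scene')[90:265,260:435,::-1]
c=np.hstack([cv2.resize(a,(356,400),interpolation=cv2.INTER_CUBIC),cv2.resize(b,(400,400),interpolation=cv2.INTER_CUBIC)]);cv2.imwrite('pics/w3.png',c)
```

```text
[ 0.50604125 -0.10625709  0.09858306] [ 0.04523018  0.00684063 -1.76275324] 0.3202152795486383 [-36.5  -2.2 113.2  42.3  87.2 -27.3]
shift [ 0.531 -0.    -0.672] turn [0. 0. 0.] t 4.4667
shift [ 1.083  0.025 -0.435] turn [-0.    -0.778  0.001] t 4.4667
```

View pics/w3.png

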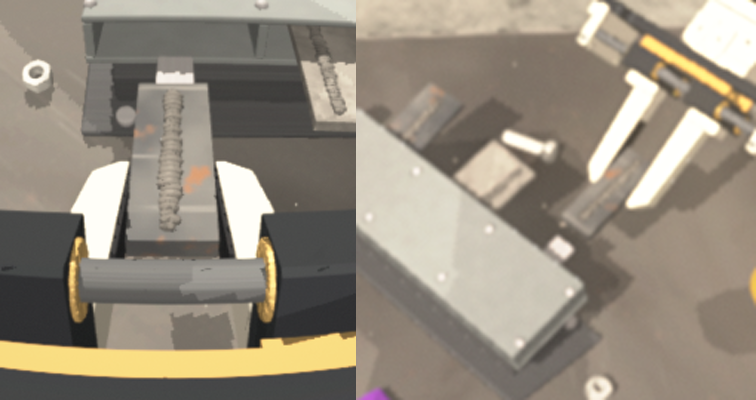

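The coupon is fully out of its bay, still square in the fingers with the bead up. The other two coupons and the small parts are untouched. I'll lift it 17 cm.

Call:
send_rows --targets "0.05 0 -0.06 0 0 0 1;0.11 0 -0.14 0 0 0 1;0.18 0 -0.23 0 0 0 1;0.25 0 -0.32 0 0 0 1;0.32 0 -0.41 0 0 0 1;0.39 0 -0.5 0 0 0 1;0.45 0 -0.58 0 0 0 1;0.5 0 -0.64 0 0 0 1;0.53 0 -0.67 0 0 0 1;0.53 0 -0.67 0 0 0 1"

```text
t: 5.4
position: [0.4627, -0.2361, 0.388]
tcp_rot: [179.9, -45.0, 71.6]
ft_force: [0.3, -0.0, -1.8]
opening: 0.317
gripper_force: 45.0
```

Run:
```python
from h import *
s=sense();R=Ro.from_euler('xyz',s['tcp_rot'],degrees=True).as_matrix()
g=s['position']+.167*R[:,2];print(g,s['opening'],s['joints'].round(1))
for th in (62,80,97.5,115): go(g,rot(th))
```

```text
[ 0.50029706 -0.12416004  0.26986873] 0.3166111958502088 [-38.4  -9.6 103.3  42.7 101.2 -17. ]
shift [0.244 0.001 0.036] turn [ 0.    -0.189  0.001] t 5.4
shift [0.479 0.001 0.151] turn [ 0.001 -0.389  0.001] t 5.4
shift [0.662 0.002 0.327] turn [ 0.001 -0.583  0.001] t 5.4
shift [0.785 0.002 0.549] turn [ 0.001 -0.778  0.001] t 5.4
```

Call:
send_rows --targets "0.06 0 0.005 0 -0.045 0 1;0.12 0 0.015 0 -0.09 0 1;0.18 0 0.025 0 -0.14 0 1;0.244 0 0.036 0 -0.189 0 1;0.3 0 0.06 0 -0.24 0 1;0.36 0 0.09 0 -0.29 0 1;0.42 0 0.12 0 -0.34 0 1;0.479 0 0.151 0 -0.389 0 1;0.479 0 0.151 0 -0.389 0 1;0.479 0 0.151 0 -0.389 0 1"

```text
t: 6.23
position: [0.4911, -0.1511, 0.4314]
tcp_rot: [-179.9, -10.1, 71.6]
ft_force: [-0.1, 0.2, -2.1]
opening: 0.321
gripper_force: 45.0
```

Run:
```python
from h import *
s=sense();print(s['opening'],s['joints'].round(1))
for th in (97.5,115): go([.5,-.124,.27],rot(th))
```

```text
0.32139585149593203 [-22.2 -14.  100.   10.1  94.7  -3.1]
shift [ 0.251 -0.     0.024] turn [-0.001 -0.196  0.002] t 6.2333
shift [0.479 0.001 0.137] turn [-0.001 -0.39   0.002] t 6.2333
```

Call:
send_rows --targets "0.06 0 0.003 0 -0.045 0 1;0.12 0 0.008 0 -0.09 0 1;0.185 0 0.015 0 -0.14 0 1;0.251 0 0.024 0 -0.196 0 1;0.31 0 0.045 0 -0.24 0 1;0.37 0 0.075 0 -0.29 0 1;0.43 0 0.105 0 -0.345 0 1;0.479 0 0.137 0 -0.39 0 1;0.479 0 0.137 0 -0.39 0 1;0.479 0 0.137 0 -0.39 0 1"

```text
t: 7.07
position: [0.5224, -0.058, 0.4207]
tcp_rot: [-179.8, 24.9, 71.7]
ft_force: [-0.1, -0.6, -2.2]
opening: 0.321
gripper_force: 45.0
```

Run:
```python
from h import *
s=sense();print(s['opening'],s['joints'].round(1))
go([.5,-.124,.27],rot(115))
a=eyes.grab_frame('wrist')[100:400,100:460,::-1]; b=eyes.grab_frame('scene')[50:300,180:430,::-1]
c=np.hstack([cv2.resize(a,(480,400)),cv2.resize(b,(320,320))[:,:] if 0 else cv2.resize(b,(320,400))]);cv2.imwrite('pics/w4.png',c)
```

```text
0.3212313845478946 [ -4.  -10.6  98.9 -24.2  97.8  12.4]
shift [ 0.002 -0.001 -0.005] turn [-0.002 -0.001  0.002] t 7.0667
```

View pics/w4.png

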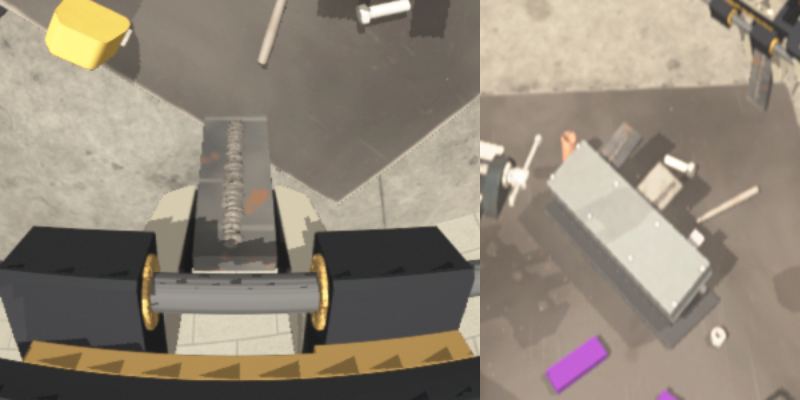

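The bar stands in the fingers with its bead towards the wrist camera, and the worktop and bystanders are unchanged. To check for slip in the hand, I'll compare the predicted edges of an ideally held bar with image gradients.

```bash
cat > v.py <<'E'
from h import *
np.set_printoptions(precision=1,suppress=True)
im=eyes.grab_frame('wrist');cv2.imwrite('pics/w5.png',im[:,:,::-1]);c=eyes.camera_info('wrist')
f=210/np.tan(np.radians(c['vertical_fov'])/2);T=np.linalg.inv(c['tool_from_camera'])
def px(X):
    q=X@T[:3,:3].T+T[:3,3];r=np.hypot(q[:,0],q[:,1]);a=np.arctan2(r,q[:,2])*f
    return q[:,:2]/r[:,None]*a[:,None]+[c['cx'],c['cy']]
def bar(al,s,n,wd=0): # al: bar direction in tool xz plane; s: outer end beyond the grasp point; n: face above it; wd sideways
    u=np.array([-np.cos(np.radians(al)),0,-np.sin(np.radians(al))]);nn=np.array([np.sin(np.radians(al)),0,-np.cos(np.radians(al))])
    g=np.array([0,wd,.167]);C=g+u*s+n*nn;y=np.array([0,.015,0])
    return np.array([C-y,C+y,C-.08*u-y,C-.08*u+y])
if __name__=='__main__':
    print('ideal',px(bar(65,.018,.005)).tolist())
    g=cv2.GaussianBlur(cv2.cvtColor(im,cv2.COLOR_RGB2GRAY).astype(float),(0,0),.8)
    gy=g[2:]-g[:-2];gx=g[:,2:]-g[:,:-2]
    for lo,hi in((258,266),(284,292)):
        p=gy[:,lo:hi].mean(1);print('rows',[(i+1,round(p[i])) for i in range(170,315) if abs(p[i])>9 and abs(p[i])==abs(p[i-2:i+3]).max()])
    for r in(195,210,225,240,260,280):
        p=gx[r-2:r+3].mean(0);print('cols',r,[(i+1,round(p[i])) for i in range(225,330) if abs(p[i])>12 and abs(p[i])==abs(p[i-2:i+3]).max()])
E
python3 v.py
```

```text
ideal [[244.1971566139231, 294.7003718507392], [309.1150288839945, 294.61104783299106], [252.71768745520106, 187.11578112572622], [299.92526762336723, 187.078725940835]]
rows [(187, 13), (190, -14), (233, 11), (236, -10), (262, -22), (292, 12), (302, 69), (305, -81), (309, 27)]
rows [(187, 17), (190, -18), (268, 13), (272, -13), (281, -33), (292, 14), (297, 24), (305, -82), (313, 32)]
cols 195 [(252, -42), (271, 15)]
cols 210 [(251, -49), (271, 21), (278, -15)]
cols 225 [(250, -32), (268, 16), (302, 33), (307, -24)]
cols 240 [(237, 12), (247, -40), (269, 13), (305, 32)]
cols 260 [(242, -95), (246, 49), (268, 15), (273, 15), (276, -17), (305, -65), (309, 91)]
cols 280 [(238, -65), (245, 25), (264, 23), (268, 16), (277, -12), (302, 22), (307, -50), (314, 89), (323, 13), (328, -43)]
```

Run:
```python
from v import *
from scipy.optimize import fsolve
for n in(.003,.005,.007,.009):
    r=fsolve(lambda v:px(bar(v[0],v[1],n))[[0,2],1]-[292,187.5],[65,.018]);w=px(bar(*r,n))
    print(n*1e3,r[0],r[1]*1e3,'widths near/far',w[1,0]-w[0,0],w[3,0]-w[2,0])
```

```text
3.0 65.42715738791375 15.265147087681983 widths near/far 63.583443287785684 46.37787859416625
5.0 66.18733189694747 16.822403653151703 widths near/far 64.69440525154326 46.798404226002276
7.0 66.95485578896242 18.46703179857946 widths near/far 65.86814407536787 47.23937131290589
9.0 67.73081169781246 20.2033736024704 widths near/far 67.1113141167009 47.70255629962264
```

The bar's attitude in the hand is within about 1° of ideal, so there was no slip worth correcting. I'll hold one call to settle, then hand in.

Call:
send_rows --targets "0 0 0 0 0 0 1;0 0 0 0 0 0 1;0 0 0 0 0 0 1;0 0 0 0 0 0 1;0 0 0 0 0 0 1;0 0 0 0 0 0 1;0 0 0 0 0 0 1;0 0 0 0 0 0 1;0 0 0 0 0 0 1;0 0 0 0 0 0 1"

```text
t: 8.1
position: [0.5223, -0.0578, 0.422]
tcp_rot: [-180.0, 25.1, 71.6]
ft_force: [0.5, 1.1, -1.8]
opening: 0.322
gripper_force: 45.0
```

```bash
python3 -c "
from cell import ticket
print(ticket.job_done())"
```

```text
the job is handed in; nothing more can be done
None
```

The short thick coupon was drawn out of its bay and is held upright to within about 1–3° (by the wrist camera), its lower end about 20 cm above the worktop; the other two coupons, the rack and the small parts looked undisturbed in the last pictures, and the job was handed in at 8.1 s (no verdict was returned).

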